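# Open the tea box and point out the tea that the guest asked for

## Robot

A 6-joint arm with a two-finger parallel gripper is mounted at the origin on a cart in front of the work surface, level with it; the furniture and walls round the work are solid. World frame = base frame: x ahead of the robot, y to its left, z up, the work surface at z = 0. Lengths are in mm, angles in rad, forces in N, time in s.
With the tool pointing down it reaches from about 350 to 875 mm from the base axis. Payload 4.2 kg.
Tool frame: the origin (TCP) lies midway between the tips of the shut fingers; the grasp point (between the pads) lies 19 mm behind it; z points along the fingers, y is the direction in which the jaws open and shut (so a half turn about z gives the same grasp; the last joint's range is limited). The gripper opens to 85 mm and grips with 20 to 120 N. Pads are 22 mm wide; open, the fingers measure 114 mm over their backs; the gripper's body (76 mm by 85 mm) begins 54 mm behind the grasp point. The pads swing forward as they close: fully open they stand 13 mm farther back than shut.
Start: joints at [-0.975, 0.385, 0.008, 0, -1.194, -0.259], TCP at [206.558, -589.859, 231.312] pointing down, gripper open.
Joint ranges: [-3.14, 3.14], [-1.21, 2.06], [-1.07, 1.41], [-3.16, 2.05], [-2.99, -0.16], [-3.1, 3.1]. Speed limits (rad/s): [2.79, 2.79, 3.14, 3.14, 3.14, 3.14].

## Interface

Orientations are given as a unit quaternion [x, y, z, w].
In Python, from bench import readout, optics, workorder, nets gives the robot as it stands. The module is installed in compiled form; this text tells all that it offers.
- The arm moves only by the tool move_arm, never from a script. Its argument "steps" is a list of rows, each a list of 7 numbers: the opening, from -1 (shut) to 1 (fully open), so that 0 is half open, then the shift along the world's x, y, z in mm, then the turn, a rotation vector about the world's x, y, z in rad. In form: [[gripper, tx, ty, tz, wx, wy, wz], ...]. A call has 1 to 5 rows; each row is the pose to reach, as a shift and turn from the pose commanded when the call began; what a row does not reach only later rows make up. A row lasts 1/12 s, in which the tool goes at most 41.7 mm and 7.16 degrees, less where a joint would pass 70% of its speed; a pose out of reach is approached as far as the arm can. A call with a gripper value outside its range is refused whole. The fingers move at their own pace and stop on an object; the grip force is fixed at half the most. Time passes only in rows, so rows that repeat a pose let the fingers close. It gives the time, the measured TCP pose, the force and the opening at its end, in the units of the state.
- readout.read_state(): the state, without advancing time (a new reading comes with each control period).
- optics.get_image(name): name is "scene" or "side" or "wrist"; returns a dict with "frame" (480x640x3 uint8, blue, green, red), "fx", "fy", "cx", "cy" (pixels), "k1" (the pictures are not rectified: a ray, as slopes to the right and down, at radius r is drawn at 1 + k1 r^2 times it, then the intrinsics apply), "rvec" (rotation vector, rad) and "tvec" (3), from world to camera coordinates, as OpenCV has them. Camera axes: x right, y down, z forward; pixel columns grow to the right and rows downward; lengths in mm; the calibration is good to about 2 mm. A picture is of the moment at which its call begins. There is no depth.
- workorder.job_done(): hands the job in, once; it reports no verdict.
Trained networks look in a picture, given as the dict that the camera call returned (one of the last four; its "shot" number tells which), for a name from the list of things; names that differ only in an ending like _2 or _b are one class to them, and where a whole thing is asked for, a point or a joint stands for the part that bears it (a point fixed in the world has none). Each returns a list of dicts, best first, with "conf" (0 to 1); they miss things now and then, are a little off and sometimes report something else, mostly with a low value. They report only what shows in the picture. A call takes as long as a camera call. They do not tell look-alikes from the thing itself.
- nets.silhouettes(name, picture): "region" (480x640 bool, what is visible of it) and "extent" ([left, top, right, bottom] in pixels, round what is visible of it).
- nets.tip_of(name, picture): "uv" ([column, row] in pixels: a listed point, or the origin of a listed thing).
The state is a dict: "clock": time; "joints": joint angles; "joint_vel": joint speeds; "joint_efforts": joint torques, N m; "position": TCP position; "ee_rot": TCP orientation; "contact_force": force on the tool from outside, world axes, zero at the start; "wrist_torque": the same for the moment, N m; "gripper_width": finger opening in mm.
Only numpy, scipy, OpenCV 4.12 (cv2) and the standard library are available. Lean on these libraries where they do the work, as an engineer would, in place of code of your own. Each camera call takes 0.05 s, during which the arm holds its last target.

## Task

A guest at the counter wants to see which tea you mean. With your fingertips, gripping nothing, gently raise the tea box's lid (the brass knob on its front edge can be hooked from below) and push it right back past upright so that it stays open; then point down at the two packets at the very front (knob end) of the left-hand row, left as you face the knob, holding your fingertips a few centimetres above the middle of that pair for at least two seconds, and finish while still pointing there. Do not touch the packets, leave the box where it stands and do not disturb the cup, spoon and sugar jar round it.

Things in the scene. Friction and masses are not known exactly. Their poses are not given: they have to be found in the camera images.
- tea_box: Dark wooden tea box, loose, about 0.9 kg, lid shut, front (knob side) turned to the robot's right. Origin: centre of the underside; -x points out of the front, +y to the left as one faces the knob (towards the robot), z up. Walls 6 mm thick, x = -57 to 63, y = -90 to 90 mm, rim 62 mm high. A wall at y = 0, 54 mm high, parts a left-hand and a right-hand row of packets, on edge one behind another
- tea_box_lid (a joint): Lid hinge, rad: 0 shut, 1.57 upright, 1.83 at its stop, leaning back. It runs along the box's y at the back edge (x = 64, z = 63 mm in the box's frame). Lid 120 mm deep, 180 wide, 8 thick, flush with the outer walls (no overhang); about 1 N upward at the knob lifts it. Slight friction: it falls shut when left below about 1.25 rad and stays where it is left above that
- knob (a point): Middle of the brass knob on the lid's front edge (moves with the lid). It sticks out 11 mm in front of lid and box: a neck 8 mm across and 7 mm long, then a head 14 mm across and 4 mm thick. With the lid shut this point is at x = -63, y = 0, z = 67 mm in the box's frame, the head's underside 60 mm above the worktop with free space below
- front_left_tea (a point): Top centre of the two packets at the very front of the left-hand row, seen once the lid is open; axes as the box's. The pair is 18 mm deep (x), 72 mm wide (y); this point is 51 mm above the worktop (11 mm below the rim), at x = -32, y = 42 mm in the box's frame, 19 mm behind the inside of the front wall. The next packets begin 3 mm behind the pair
- left_packets: The whole left-hand row of packets, fixed in the box: 96 mm deep, 72 mm wide, 46 mm high. Origin: centre of its underside
- right_packets: The whole right-hand row of packets, fixed in the box, same size. Origin: centre of its underside
- cup: Loose ceramic cup with handle, 58 x 87 x 55 mm, behind the box's hinge side; origin: underside
- spoon: Loose teaspoon, 130 x 26 x 11 mm, lying between the box and the robot; origin: underside
- sugar_jar: Loose glass jar with a screw lid, 59 mm across, 95 mm high, behind the box's hinge side, farther from the robot; origin: underside
Not all that is in view belongs to the job. There is more than one size of the tea_box; the job needs the larger.

How it is judged:
By the outcome, as a careful person would: the job done as asked, in the order asked, and still so for the second after the job is handed in, with the robot touching nothing.
It also fails if it takes over 54 s, if anything falls off the work surface, if the arm or the gripper's body presses on something with over 40 N, if the wrist force passes 120 N, or if a joint passes its speed limit or range.

## Working session

There is one attempt and no reset: what is moved stays moved. The work goes in short steps, Python scripts to look and compute and a tool call to move; the robot and the scene stay as the last step left them, time stands still between calls to the robot, and variables do not carry over. Pictures are saved under pics/ and viewed, and the job is handed in when it is done.

Besides the shell and the picture viewer there is one more tool, called after ">>>" as name(argument=value, ...), one argument or row to a line, values as JSON. move_arm: Moves the arm, as the interface text tells. Its arguments: {"type":"object","properties":{"steps":{"type":"array","items":{"type":"array","items":{"type":"number"}}}},"required":["steps"]}

```bash
mkdir -p pics
python3 - <<'E'
from bench import readout, optics, nets
import cv2
s=readout.read_state(); print({k:s[k] for k in ("clock","position","ee_rot","contact_force","gripper_width")})
for n in ("scene","side"):
    p=optics.get_image(n); cv2.imwrite(f"pics/{n}0.png",p["frame"])
    print(n,[p[k] for k in("fx","fy","cx","cy","k1","rvec","tvec")])
    for o in("tea_box","knob","cup","spoon","sugar_jar"):
        print(o,[(round(d["conf"],2),[int(x) for x in d["extent"]]) for d in nets.silhouettes(o,p)][:4],[(round(d["conf"],2),[round(float(x),1) for x in d["uv"]]) for d in nets.tip_of(o,p)][:4])
E
```

```text
{'clock': 0.0, 'position': array([ 206.34120764, -589.3284956 ,  230.1978003 ]), 'ee_rot': array([-1.67502324e-01,  9.85871051e-01,  1.08752226e-03, -2.45214301e-04]), 'contact_force': array([ 0.16967256, -0.16632518,  0.22873926]), 'gripper_width': 85.63337887970302}
scene [510.9908852364101, 510.9908852364101, 327.6140433151251, 232.7098612574233, -0.08954421074079753, array([ 0.89425121, -2.46551507,  1.17056921]), array([488.81030627, 203.70198212, 727.91999237])]
tea_box [(0.7, [277, 187, 382, 291]), (0.7, [351, 156, 412, 211])] [(0.57, [379.9, 197.1]), (0.56, [328.2, 251.1])]
knob [(0.97, [279, 186, 385, 267]), (0.95, [351, 156, 414, 197])] [(0.71, [363.1, 212.8])]
cup [(0.55, [236, 262, 275, 316])] [(0.68, [253.4, 301.2])]
spoon [(0.95, [312, 292, 384, 322])] [(0.73, [328.8, 250.6])]
sugar_jar [(0.7, [214, 209, 251, 267])] [(0.72, [241.1, 263.6])]
side [522.54551147201, 522.54551147201, 313.9099661186346, 247.5014138941921, 0.03852296977134167, array([-0.02881157, -2.58279659,  1.75291904]), array([ 510.10078951,   19.93595783, 1039.98351454])]
tea_box [(0.77, [248, 218, 320, 246]), (0.75, [236, 237, 355, 314])] [(0.72, [285.0, 248.1]), (0.7, [301.0, 287.9])]
knob [(0.91, [252, 218, 323, 243]), (0.7, [237, 234, 357, 282])] [(0.74, [273.0, 233.6]), (0.72, [317.5, 243.9])]
cup [(0.94, [260, 301, 312, 348])] [(0.97, [289.6, 341.2])]
spoon [(0.86, [350, 292, 376, 328])] [(0.67, [325.0, 258.5]), (0.52, [365.6, 312.3])]
sugar_jar [(0.83, [201, 263, 241, 331])] [(0.94, [227.6, 327.6])]
```

View pics/scene0.png

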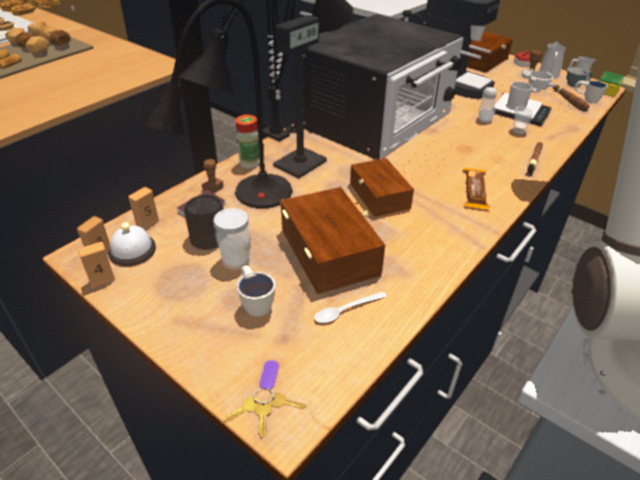

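View pics/side0.png

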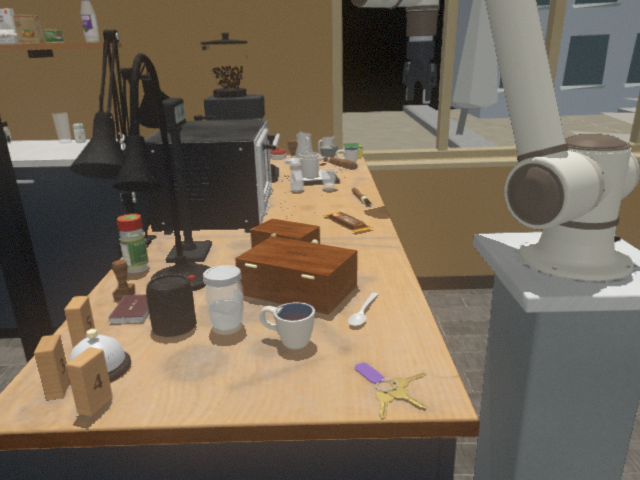

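```bash
cat > h.py <<'E'
import numpy as np, cv2
from scipy.optimize import least_squares
from scipy.spatial.transform import Rotation as R
def cam(p):
    Rm=cv2.Rodrigues(np.array(p["rvec"]))[0]; K=np.array([[p["fx"],0,p["cx"]],[0,p["fy"],p["cy"]],[0,0,1]])
    return Rm,np.array(p["tvec"]).ravel(),K,np.array([p["k1"],0,0,0,0.])
def proj(p,X):
    Rm,t,K,d=cam(p); return cv2.projectPoints(np.array(X,float).reshape(-1,3),Rm,t,K,d)[0].reshape(-1,2)
def ray(p,uv):
    Rm,t,K,d=cam(p); q=cv2.undistortPoints(np.array(uv,float).reshape(1,1,2),K,d).ravel()
    return -Rm.T@t, Rm.T@np.array([q[0],q[1],1])
def onz(p,uv,z):
    o,d=ray(p,uv); return o+d*(z-o[2])/d[2]
def tri(ps,uvs):
    A=np.zeros((3,3));b=np.zeros(3)
    for p,u in zip(ps,uvs):
        o,d=ray(p,u); d=d/np.linalg.norm(d);M=np.eye(3)-np.outer(d,d);A+=M;b+=M@o
    return np.linalg.solve(A,b)
E
python3 - <<'E'
import cv2
a=cv2.imread("pics/scene0.png")[140:340,200:420]; b=cv2.imread("pics/side0.png")[200:360,190:400]
cv2.imwrite("pics/sc_crop.png",cv2.resize(a,None,fx=3,fy=3,interpolation=cv2.INTER_CUBIC)[:600]);cv2.imwrite("pics/si_crop.png",cv2.resize(b,None,fx=3.6,fy=3.6,interpolation=cv2.INTER_CUBIC))
E
```

```text
(no output)
```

View pics/sc_crop.png

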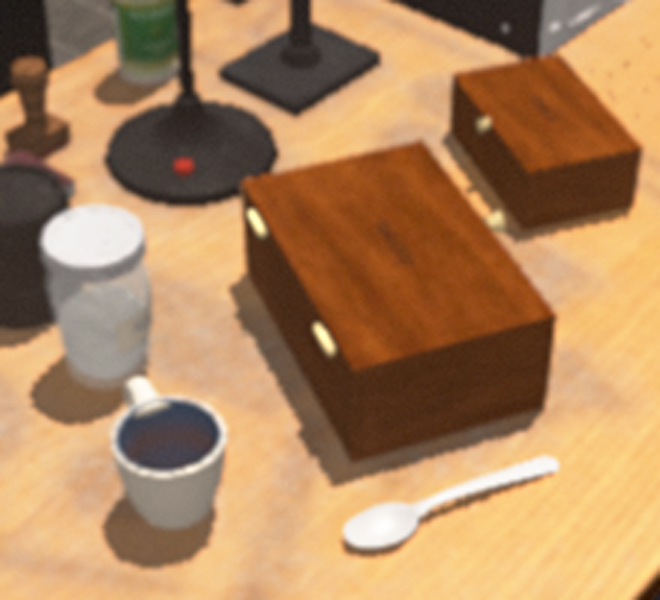

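View pics/si_crop.png

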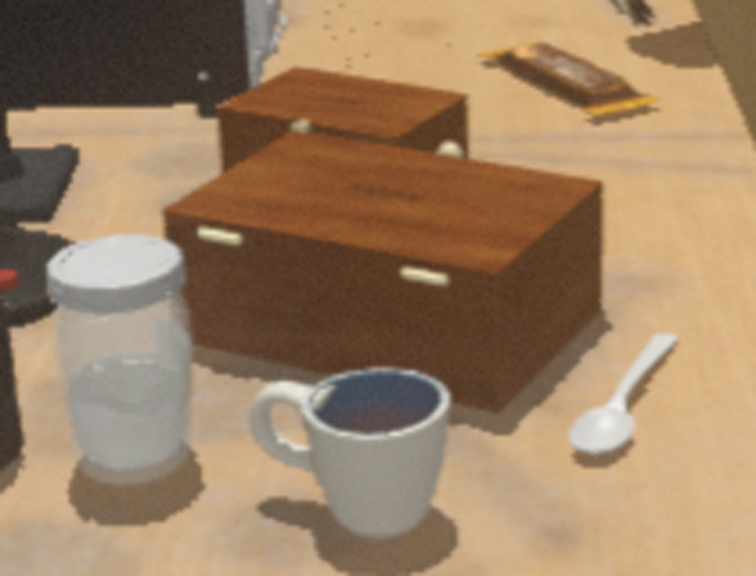

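Candidates for the wanted tea box in the scene view are the large box at (330,240) and the small one at (382,187). The large one is nearer, with its hinges at (286,214) and (308,253) and its knob at (365,213) on the far side, so I choose it. Next I fit its pose from the corners.

Run:
```python
from h import *
from bench import optics,nets
S=optics.get_image("scene");D=optics.get_image("side")
T=71
o=[(63,-90,T),(-57,-90,T),(-57,90,T),(63,90,T),(63,90,0),(-57,90,0),(-69,0,67)]; us=[(281,201),(340,187.7),(384.3,246),(317.3,262.7),(317.3,292.7),(381.7,276),(365.7,213)]
o2=[(63,-90,T),(63,90,T),(-57,90,T),(-57,-90,T),(63,90,0),(-67,0,67)]; ud=[(235.8,258.3),(328,275.6),(357.2,251.4),(273.3,237.5),(328.9,314.2),(315,241.7)]
def W(q,X):
    c,s=np.cos(q[2]),np.sin(q[2]);X=np.array(X,float);return np.c_[q[0]+c*X[:,0]-s*X[:,1],q[1]+s*X[:,0]+c*X[:,1],X[:,2]]
f=lambda q:np.r_[(proj(S,W(q,o))-us).ravel(),(proj(D,W(q,o2))-ud).ravel()]
c=onz(S,(330,240),50)
r=least_squares(f,[c[0],c[1],1.57],loss="soft_l1",x_scale=[100,100,1]);q=r.x
print(q);print(f(q).reshape(-1,2).round(1).tolist())
print("knob",W(q,[(-63,0,67)]),"hinge",W(q,[(64,0,63)]),"tea",W(q,[(-32,42,51)]))
print("knob proj",proj(S,W(q,[(-67,0,67)])))
for n in("cup","sugar_jar","spoon"):
  for p in (S,D):
    t=nets.tip_of(n,p); print(n,[(round(d["conf"],2),onz(p,d["uv"],0).round()) for d in t[:2]])
    for m in nets.silhouettes(n,p)[:1]:
        if n=="spoon":
            v,u=np.nonzero(m["region"]); print([onz(p,(u[i],v[i]),5).round() for i in (u.argmin(),u.argmax(),v.argmin(),v.argmax())])
print("lamp base", onz(S,(264,190),10), "small box knob side", onz(S,(357,197),0), onz(S,(372,214),0), onz(S,(412,205),0))
```

```text
[536.23175679 109.96527005   1.08465022]
[[-1.9, -1.7], [0.2, -2.0], [0.9, -1.5], [-0.9, 0.4], [-1.2, 2.2], [-0.4, -0.1], [1.4, 0.3], [-0.9, -1.1], [0.6, -0.5], [1.3, -2.3], [-1.5, -2.5], [0.4, 0.7], [0.9, 0.3]]
knob [[506.79677154  54.2644474   67.        ]] hinge [[566.13396403 166.55023273  63.        ]] tea [[484.14677141 101.2961122   51.        ]]
knob proj [[366.091281   213.54401938]]
cup [(0.6, array([556., 280.,   0.]))]
cup [(0.85, array([553., 287.,   0.]))]
sugar_jar [(0.86, array([641., 232.,   0.]))]
sugar_jar [(0.96, array([647., 243.,   0.]))]
spoon [(0.69, array([427., 190.,   0.])), (0.69, array([524.,  50.,   0.]))]
[array([455., 244.,   5.]), array([399., 137.,   5.]), array([405., 137.,   5.]), array([442., 249.,   5.])]
spoon [(0.68, array([423., 192.,   0.]))]
[array([457., 232.,   5.]), array([403., 143.,   5.]), array([410., 143.,   5.]), array([452., 250.,   5.])]
lamp base [750.94762712  60.56023532  10.        ] small box knob side [600.00472455 -56.26343693   0.        ] [543.24423983 -29.66503722   0.        ] [ 499.14937221 -107.44843784    0.        ]
```

>>> move_arm(
  steps=[
    [-1,15,30,20,0,0,0],
    [-1,30,62,40,0,0,0],
    [-1,46,97,50,0,0,0.1],
    [-1,63,134,50,0,0,0.2],
    [-1,79,170,50,0,0,0.3],
  ],
)

```text
clock: 2.22
position: [286.2, -418.5, 282.3]
ee_rot: [-0.315, 0.949, -0.001, 0.001]
contact_force: [1.0, 0.1, -0.8]
gripper_width: 25.5
```

>>> move_arm(
  steps=[
    [-1,16,36,0,0,0,0.09],
    [-1,32,72,0,0,0,0.18],
    [-1,49,108,0,0,0,0.27],
    [-1,66,144,0,0,0,0.36],
    [-1,82,180,0,0,0,0.45],
  ],
)

```text
clock: 2.63
position: [367.9, -238.1, 281.7]
ee_rot: [-0.519, 0.855, -0.0, 0.0]
contact_force: [1.1, 1.0, 0.3]
gripper_width: -0.0
```

>>> move_arm(
  steps=[
    [-1,16,36,0,0,0,0],
    [-1,32,72,0,0,0,0],
    [-1,49,108,0,0,0,0],
    [-1,66,144,0,0,0,0],
    [-1,82,180,0,0,0,0],
  ],
)

```text
clock: 3.05
position: [450.0, -57.9, 281.8]
ee_rot: [-0.517, 0.856, -0.0, 0.001]
contact_force: [0.5, -0.6, 0.4]
gripper_width: 0.1
```

>>> move_arm(
  steps=[
    [-1,10,28,-20,0,0,0],
    [-1,20,45,-40,0,0,0],
    [-1,26,55,-60,0,0,0],
    [-1,26,55,-70,0,0,0],
    [-1,26,55,-70,0,0,0],
  ],
)

```text
clock: 3.47
position: [474.2, -4.4, 208.7]
ee_rot: [-0.518, 0.856, 0.001, -0.003]
contact_force: [-1.2, -0.3, -0.0]
gripper_width: -0.2
```

Run:
```python
from bench import readout, optics, nets
import cv2
from h import *
s=readout.read_state(); print({k:s[k] for k in ("clock","position","ee_rot","contact_force","gripper_width","joints")})
print(R.from_quat(s["ee_rot"]).as_matrix().round(3))
p=optics.get_image("wrist"); cv2.imwrite("pics/w1.png",p["frame"])
q=optics.get_image("side"); cv2.imwrite("pics/side1.png",q["frame"])
print(p["fx"],p["k1"],-cam(p)[0].T@cam(p)[1])
for o in("tea_box","knob"):
  print(o,[(round(d["conf"],2),[int(x) for x in d["extent"]]) for d in nets.silhouettes(o,p)][:4],[(round(d["conf"],2),[round(float(x),1) for x in d["uv"]]) for d in nets.tip_of(o,p)][:4])
```

```text
{'clock': 3.4667, 'position': array([474.17302702,  -4.35806634, 208.74478765]), 'ee_rot': array([-0.51750081,  0.85567791,  0.00098598, -0.00269346]), 'contact_force': array([-1.19114073, -0.29110379, -0.03238839]), 'gripper_width': -0.15236535632785067, 'joints': array([ 3.33993638e-01,  1.49309927e-01, -3.79076987e-01, -9.30254238e-04,
       -1.04808920e+00, -8.16462952e-01])}
[[-0.464 -0.886 -0.006]
 [-0.886  0.464 -0.001]
 [ 0.004  0.004 -1.   ]]
348.43465777396585 -0.00042533457478221356 [438.84461148 -72.74506307 351.39493804]
tea_box [(0.77, [216, 273, 416, 413]), (0.63, [96, 128, 260, 239])] [(0.9, [194.9, 178.8])]
knob [(0.85, [216, 301, 416, 409]), (0.74, [96, 132, 249, 240])] [(0.96, [184.1, 231.7])]
```

View pics/w1.png

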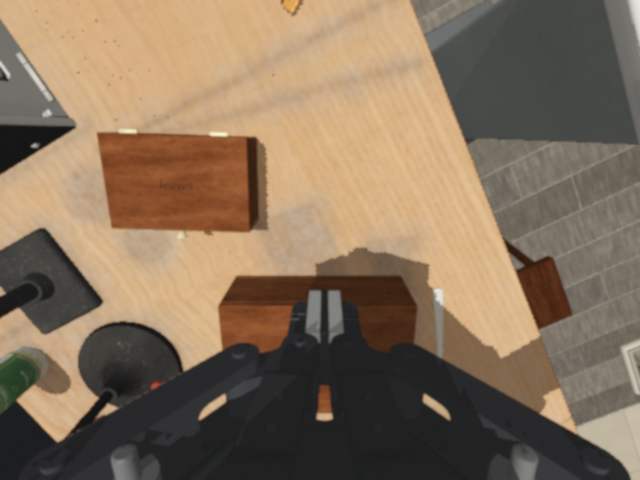

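View pics/side1.png

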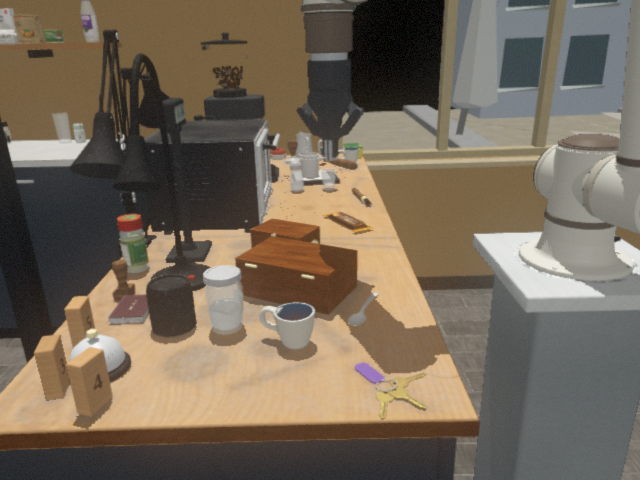

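Run:
```python
from h import *
from bench import optics
p=optics.get_image("wrist")
q=[536.2,110,1.0847]
def W(q,X):
    c,s=np.cos(q[2]),np.sin(q[2]);X=np.array(X,float);return np.c_[q[0]+c*X[:,0]-s*X[:,1],q[1]+s*X[:,0]+c*X[:,1],X[:,2]]
P=[(-57,90,71),(-57,-90,71),(-57,90,0),(-57,-90,0),(-69,0,67)]
print(proj(p,W(q,P)).round(1))
f=p["frame"][250:370,190:440]
cv2.imwrite("pics/w1c.png",cv2.resize(f,None,fx=3.2,fy=3.2,interpolation=cv2.INTER_CUBIC))
```

```text
[[423.8 304.1]
 [225.4 303.6]
 [406.3 273.3]
 [242.9 272.9]
 [324.6 289.9]]
```

View pics/w1c.png

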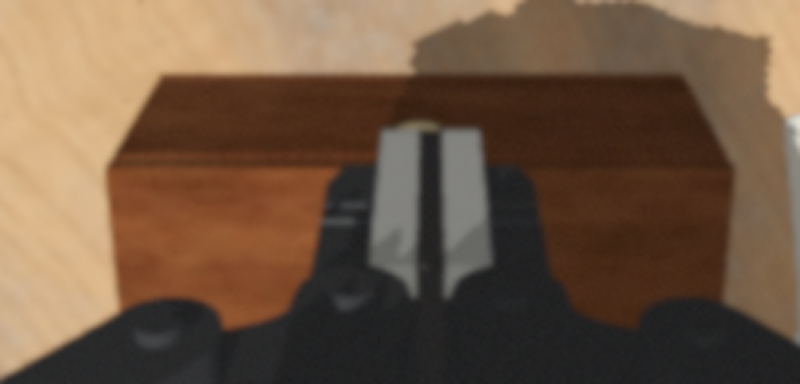

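>>> move_arm(
  steps=[
    [-1,3,4,-5,0.087,-0.046,0],
    [-1,6,8,-15,0.174,-0.092,0],
    [-1,9,13,-30,0.26,-0.138,0],
    [-1,11,17,-45,0.347,-0.184,0],
    [-1,11,17,-45,0.347,-0.184,0],
  ],
)

```text
clock: 4.23
position: [484.5, 11.0, 164.1]
ee_rot: [-0.504, 0.841, 0.103, 0.167]
contact_force: [-0.6, -0.8, -0.3]
gripper_width: -0.2
```

>>> move_arm(
  steps=[
    [-1,0,0,-10,0.087,-0.046,0],
    [-1,0,0,-25,0.174,-0.092,0],
    [-1,0,0,-40,0.26,-0.138,0],
    [-1,0,0,-60,0.347,-0.184,0],
    [-1,0,0,-60,0.347,-0.184,0],
  ],
)

```text
clock: 4.65
position: [485.4, 10.3, 103.7]
ee_rot: [-0.475, 0.792, 0.199, 0.327]
contact_force: [-0.7, 0.1, -0.7]
gripper_width: -0.2
```

```bash
cat > look.py <<'E'
import sys
from bench import readout, optics, nets
from h import *
q=[538,109,1.085]
def st():
    s=readout.read_state(); d=s["position"]-np.array([q[0],q[1],0]); c,sn=np.cos(q[2]),np.sin(q[2])
    M=R.from_quat(s["ee_rot"]).as_matrix()
    print("t",s["clock"],"pos",s["position"].round(1),"box",[round(c*d[0]+sn*d[1],1),round(-sn*d[0]+c*d[1],1),round(d[2],1)],"F",s["contact_force"].round(1),"j",s["joints"].round(2))
    print("z",M[:,2].round(3),"tilt",round(np.degrees(np.arccos(-M[2,2])),1))
    return s
st()
for a in sys.argv[2:]:
    n,*cr=a.split(":"); p=optics.get_image(n); f=p["frame"]
    if cr:
        x0,y0,x1,y1=map(int,cr[0].split(",")); f=f[y0:y1,x0:x1]; k=min(800/f.shape[1],600/f.shape[0]); f=cv2.resize(f,None,fx=k,fy=k,interpolation=cv2.INTER_CUBIC)
    cv2.imwrite(f"pics/{n}{sys.argv[1]}.png",f)
E
python3 look.py 2 wrist side scene:200,100,440,300
```

```text
t 4.65 pos [485.4  10.3 103.7] box [np.float64(-111.8), np.float64(0.4), np.float64(103.7)] F [-0.7  0.1 -0.7] j [-0.23  0.34 -0.38 -1.02 -0.93  0.42]
z [ 0.33   0.626 -0.707] tilt 45.0
```

View pics/wrist2.png

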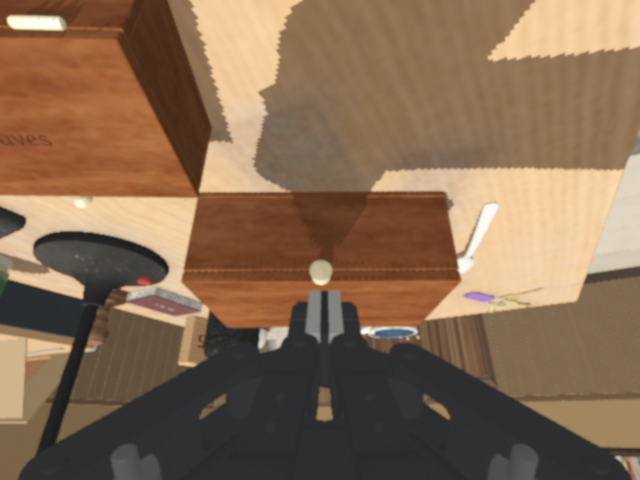

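View pics/side2.png

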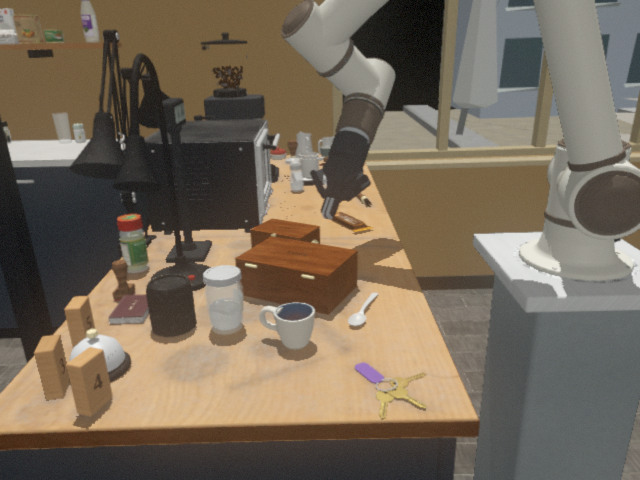

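View pics/scene2.png

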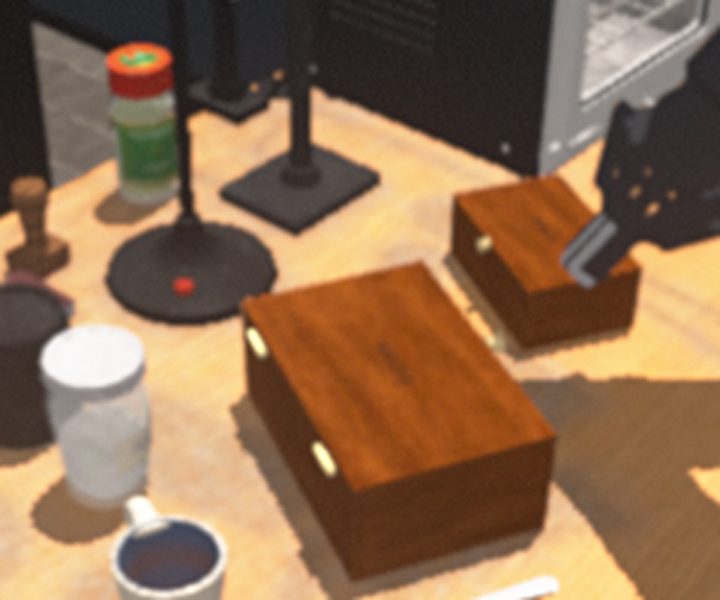

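Run:
```python
from h import *
from bench import optics,nets
p=optics.get_image("wrist")
def W(q,X):
    c,s=np.cos(q[2]),np.sin(q[2]);X=np.array(X,float);return np.c_[q[0]+c*X[:,0]-s*X[:,1],q[1]+s*X[:,0]+c*X[:,1],X[:,2]]
P=[(-57,90,71),(-57,-90,71),(-57,90,0),(-57,-90,0),(-68,0,67)]
print(proj(p,W([538,109,1.085],P)).round(1).tolist())
print([(d["conf"],d["uv"]) for d in nets.tip_of("knob",p)])
f=p["frame"][180:340,170:470]
cv2.imwrite("pics/w2c.png",cv2.resize(f,None,fx=2.66,fy=2.66,interpolation=cv2.INTER_CUBIC))
```

```text
[[464.8, 279.4], [183.8, 279.0], [446.9, 188.7], [201.8, 188.4], [324.3, 266.6]]
[(0.76, [83.3, 190.5]), (0.68, [323.1, 269.1])]
```

View pics/w2c.png

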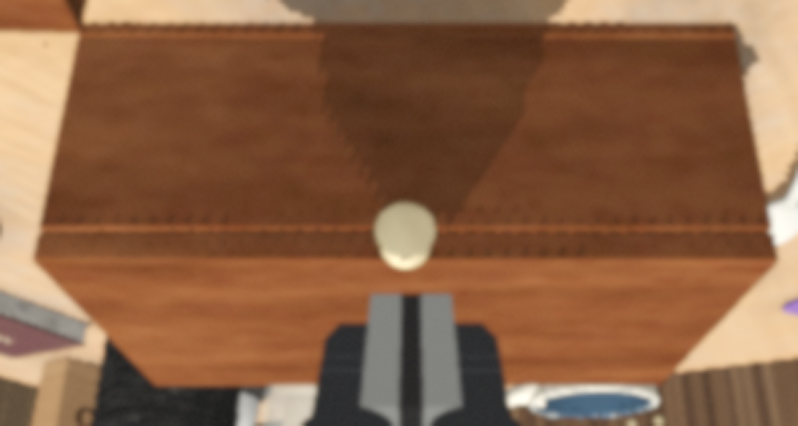

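>>> move_arm(
  steps=[
    [-1,3,4,-20,0,0,0],
    [-1,6,9,-42,0,0,0],
    [-1,9,15,-64,0,0,0],
    [-1,9,15,-66,0,0,0],
    [-1,11,19,-68,0,0,0],
  ],
)

```text
clock: 5.32
position: [497.5, 31.6, 38.6]
ee_rot: [-0.479, 0.79, 0.197, 0.328]
contact_force: [-0.2, -0.5, 0.2]
gripper_width: -0.2
```

>>> move_arm(
  steps=[
    [-1,3,6,0,0,0,0],
    [-1,6,11,0,0,0,0],
    [-1,9,17,0,0,0,0],
    [-1,9,17,0,0,0,0],
  ],
)

```text
clock: 5.65
position: [507.6, 49.3, 39.7]
ee_rot: [-0.479, 0.79, 0.196, 0.329]
contact_force: [-0.2, -0.0, -0.1]
gripper_width: 0.2
```

```bash
python3 look.py 3 wrist:170,160,470,340 side:230,160,400,290 scene:300,140,460,260
```

```text
t 5.65 pos [507.6  49.3  39.7] box [np.float64(-67.0), np.float64(-1.0), np.float64(39.7)] F [-0.2 -0.  -0.1] j [-0.17  0.47 -0.38 -1.15 -0.83  0.56]
z [ 0.332  0.625 -0.706] tilt 45.1
```

View pics/wrist3.png

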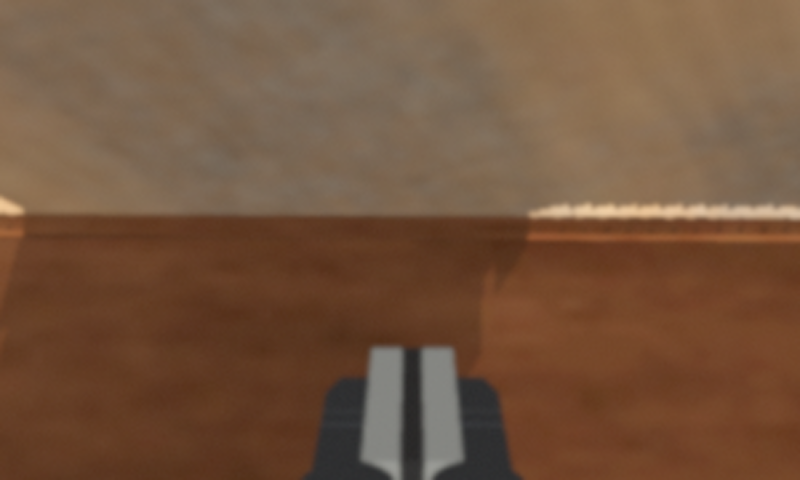

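View pics/scene3.png

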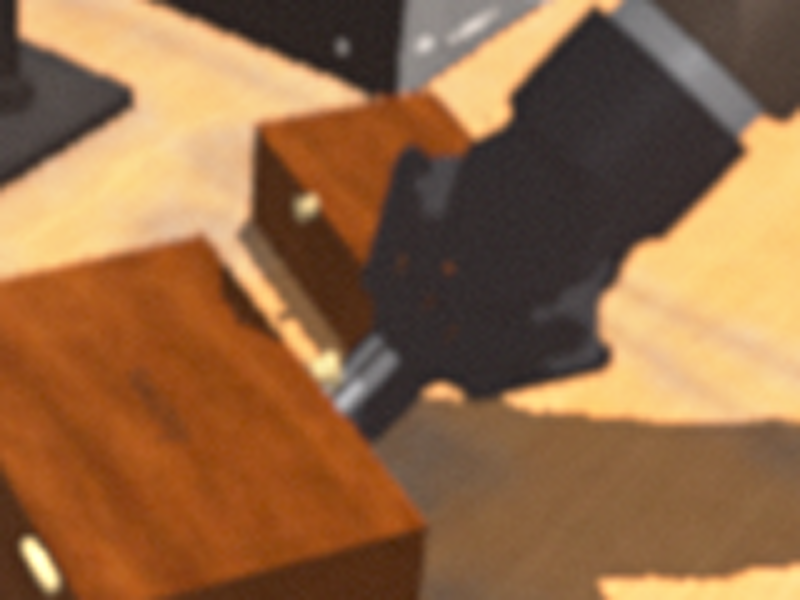

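```bash
cat > traj.py <<'E'
import numpy as np
x0,z0=-67.,39.7
out=[]
for ph in range(0,101,5):
    u=np.interp(ph,[0,10,45,60,100],[124,122,114,110,106]); v=np.interp(ph,[0,45,60],[-11,-3,0]); f=np.radians(ph)
    X=64-u*np.cos(f)+v*np.sin(f)-7.8; Z=63+u*np.sin(f)+v*np.cos(f)-7.8
    d=X-x0; print(ph,round(X,1),round(Z,1),"world d",round(d*.467,1),round(d*.884,1),round(Z-z0,1))
E
python3 traj.py
```

```text
0 -67.8 44.2 world d -0.4 -0.7 4.5
5 -67.2 55.8 world d -0.1 -0.2 16.1
10 -65.5 67.3 world d 0.7 1.3 27.6
15 -62.7 78.4 world d 2.0 3.8 38.7
20 -58.8 89.1 world d 3.8 7.2 49.4
25 -54.0 99.4 world d 6.1 11.5 59.7
30 -48.3 109.0 world d 8.7 16.5 69.3
35 -41.8 118.0 world d 11.8 22.3 78.3
40 -34.5 126.2 world d 15.2 28.7 86.5
45 -26.5 133.7 world d 18.9 35.8 94.0
50 -17.8 140.2 world d 23.0 43.5 100.5
55 -8.5 145.8 world d 27.3 51.7 106.1
60 1.2 150.5 world d 31.8 60.3 110.8
65 9.9 154.4 world d 35.9 68.0 114.7
70 18.9 157.6 world d 40.1 76.0 117.9
75 28.1 160.0 world d 44.4 84.1 120.3
80 37.4 161.6 world d 48.8 92.3 121.9
85 46.8 162.3 world d 53.2 100.6 122.6
90 56.2 162.2 world d 57.5 108.9 122.5
95 65.5 161.3 world d 61.9 117.1 121.6
100 74.6 159.6 world d 66.1 125.2 119.9
```

Lift gently first, to about 10°.

>>> move_arm(
  steps=[
    [-1,0,0,5,0,0,0],
    [-1,0,0,11,0,0,0],
    [-1,0,0,17,0,0,0],
    [-1,0.5,0.5,22,0,0,0],
    [-1,1,1,28,0,0,0],
  ],
)

```text
clock: 6.22
position: [507.0, 49.0, 66.7]
ee_rot: [-0.478, 0.791, 0.197, 0.328]
contact_force: [-1.2, -0.5, -0.5]
gripper_width: -0.2
```

```bash
python3 look.py 4 wrist:170,160,470,340 side:220,140,420,290
```

```text
t 6.2167 pos [507.   49.   66.7] box [np.float64(-67.5), np.float64(-0.6), np.float64(66.7)] F [-1.2 -0.5 -0.5] j [-0.16  0.42 -0.37 -1.11 -0.85  0.47]
z [ 0.331  0.625 -0.707] tilt 45.0
```

View pics/wrist4.png

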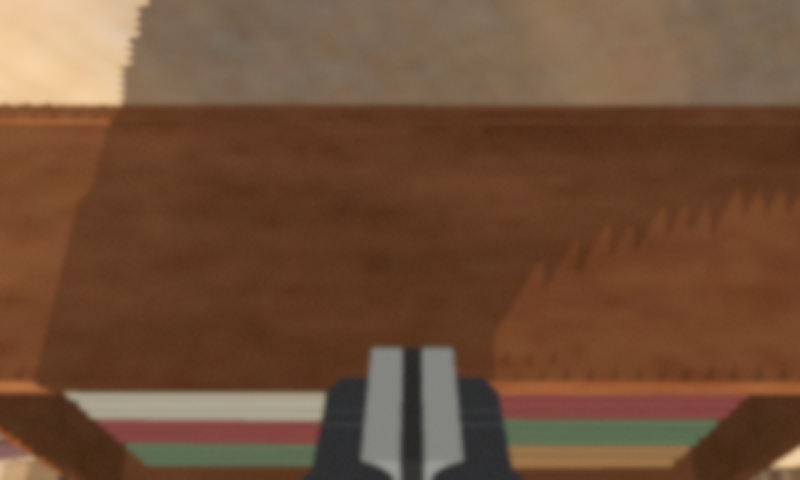

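View pics/side4.png

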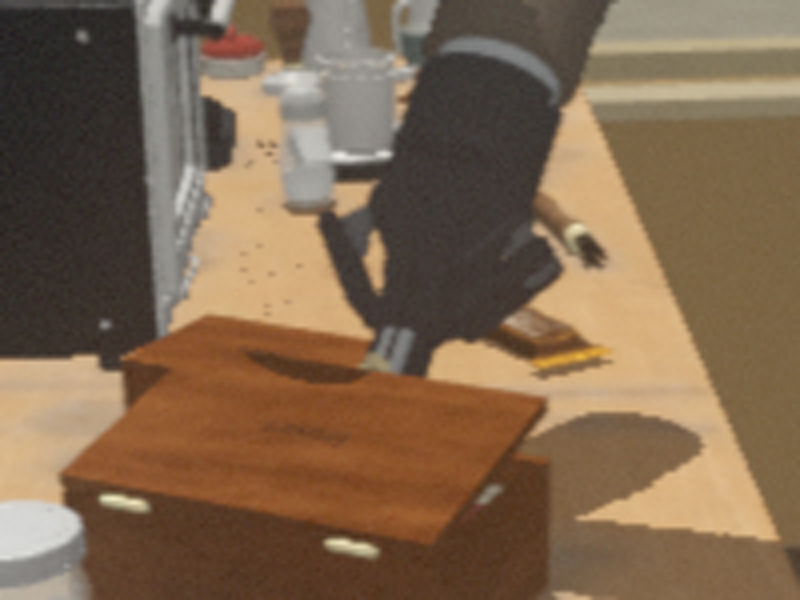

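>>> move_arm(
  steps=[
    [-1,1,2,6,0,0,0],
    [-1,2,4,12,0,0,0],
    [-1,4,7.5,22,0,0,0],
    [-1,6,12,32,0,0,0],
    [-1,9,17,42,0,0,0],
  ],
)

```text
clock: 6.73
position: [516.7, 66.2, 109.1]
ee_rot: [-0.478, 0.791, 0.197, 0.328]
contact_force: [-1.6, -0.9, -0.8]
gripper_width: -0.0
```

>>> move_arm(
  steps=[
    [-1,3,6,9,0,0,0],
    [-1,6.5,12,17,0,0,0],
    [-1,10,19,25,0,0,0],
    [-1,14,27,31,0,0,0],
    [-1,18.5,35,37,0,0,0],
  ],
)

```text
clock: 7.15
position: [535.4, 101.9, 146.5]
ee_rot: [-0.478, 0.791, 0.197, 0.329]
contact_force: [-1.3, -1.0, 0.4]
gripper_width: 0.3
```

```bash
python3 look.py 5 wrist:120,130,520,430 side:220,140,420,290
```

```text
t 7.15 pos [535.4 101.9 146.5] box [np.float64(-7.5), np.float64(-1.0), np.float64(146.5)] F [-1.3 -1.   0.4] j [ 0.01  0.29 -0.3  -1.   -0.84  0.16]
z [ 0.332  0.625 -0.706] tilt 45.1
```

View pics/wrist5.png

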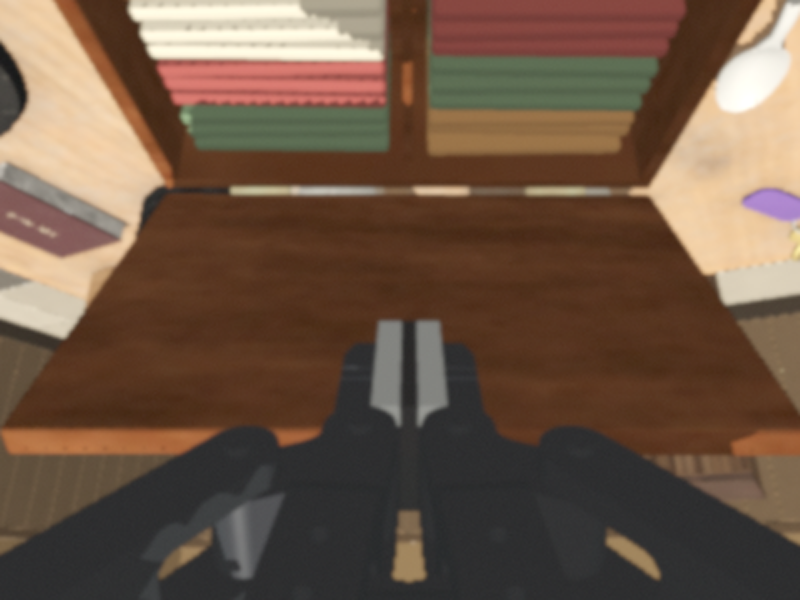

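View pics/side5.png

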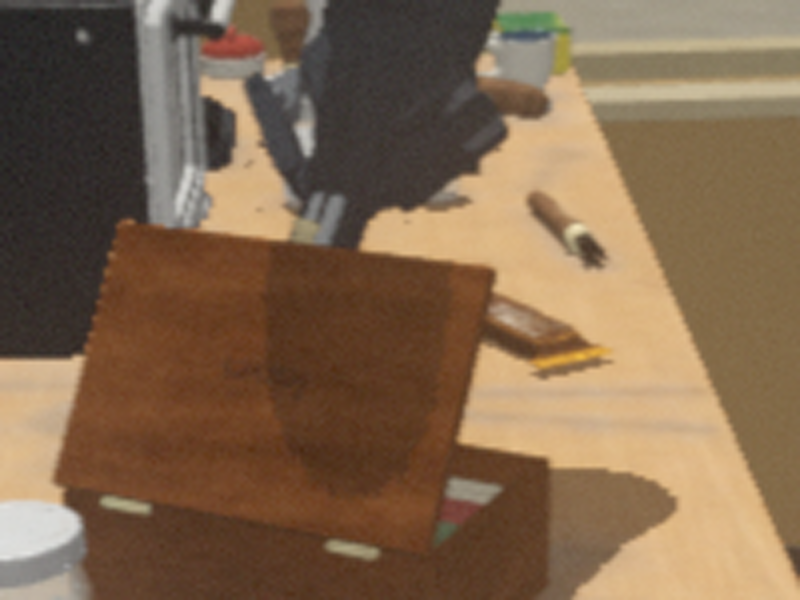

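>>> move_arm(
  steps=[
    [-1,4.5,8.5,5,0,0,0],
    [-1,8.5,16,9,0,0,0],
    [-1,13,24,12,0,0,0],
    [-1,17,32,14,0,0,0],
    [-1,21.5,40.5,16,0,0,0],
  ],
)

```text
clock: 7.67
position: [557.0, 142.3, 161.6]
ee_rot: [-0.478, 0.791, 0.197, 0.329]
contact_force: [-0.4, -1.4, 0.3]
gripper_width: -0.2
```

>>> move_arm(
  steps=[
    [-1,3,6,0,0,0,0],
    [-1,6,12,0,0,0,0],
    [-1,9,18,0,0,0,0],
    [-1,11,21,0,0,0,0],
    [-1,12,23,0,0,0,0],
  ],
)

```text
clock: 8.08
position: [568.6, 165.3, 161.0]
ee_rot: [-0.478, 0.791, 0.197, 0.328]
contact_force: [-0.1, -1.2, -0.3]
gripper_width: -0.2
```

```bash
python3 look.py 6 wrist:120,130,520,430 side:200,100,420,265
```

```text
t 8.0833 pos [568.6 165.3 161. ] box [np.float64(64.0), np.float64(-0.8), np.float64(161.0)] F [-0.1 -1.2 -0.3] j [ 0.15  0.3  -0.24 -0.97 -0.76  0.  ]
z [ 0.33   0.625 -0.707] tilt 45.0
```

View pics/wrist6.png

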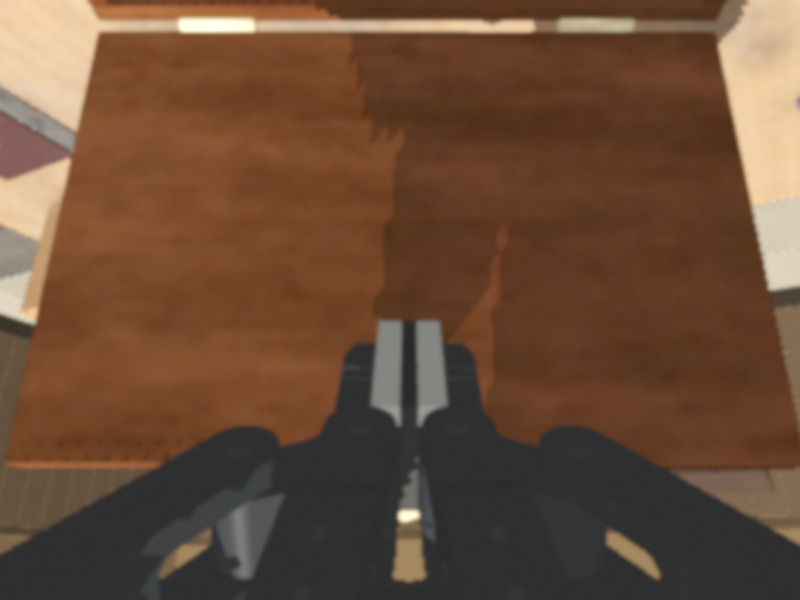

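View pics/side6.png

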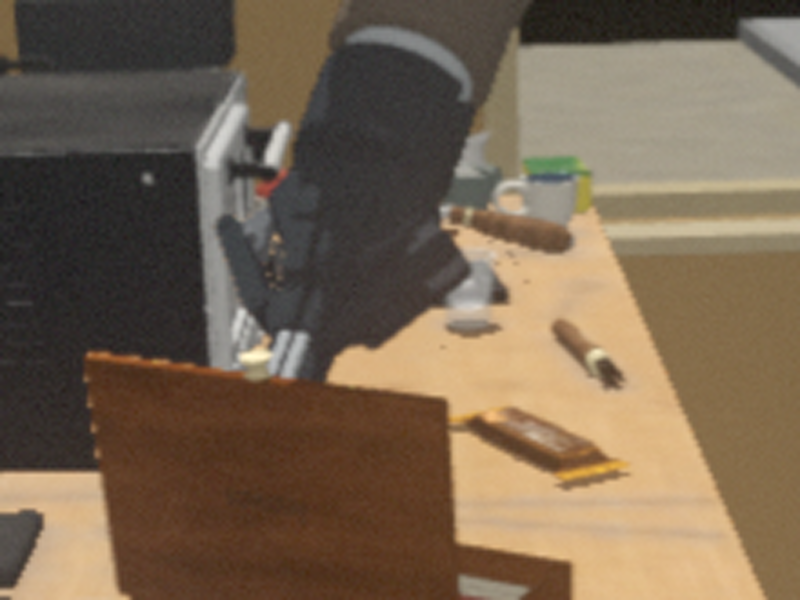

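>>> move_arm(
  steps=[
    [-1,2,3.5,0,0,0,0],
    [-1,3.5,6.5,-0.5,0,0,0],
    [-1,5,9,-1,0,0,0],
    [-1,5.5,10.5,-1,0,0,0],
    [-1,5.5,10.5,-1,0,0,0],
  ],
)

```text
clock: 8.6
position: [574.2, 175.5, 160.3]
ee_rot: [-0.478, 0.791, 0.197, 0.328]
contact_force: [-0.2, -0.2, 0.6]
gripper_width: 0.0
```

```bash
python3 look.py 7 wrist:120,130,520,430
python3 - <<'E'
from h import *
from bench import optics
p=optics.get_image("wrist"); q=[538,109,1.085];c,s=np.cos(q[2]),np.sin(q[2])
for ph in(1.6,1.65,1.7,1.75,1.8,1.83):
    X=[]
    for y in(-90,90):
        x=64-121*np.cos(ph);z=63+121*np.sin(ph); X.append((q[0]+c*x-s*y,q[1]+s*x+c*y,z))
    uv=proj(p,X); print(ph,((uv-[120,130])*2).round(0).tolist())
E
```

```text
t 8.6 pos [574.2 175.5 160.3] box [np.float64(75.7), np.float64(-1.0), np.float64(160.3)] F [-0.2 -0.2  0.6] j [ 0.17  0.31 -0.23 -0.97 -0.75 -0.01]
z [ 0.331  0.625 -0.707] tilt 45.0
1.6 [[-32.0, 458.0], [855.0, 460.0]]
1.65 [[-15.0, 461.0], [838.0, 463.0]]
1.7 [[0.0, 462.0], [822.0, 464.0]]
1.75 [[15.0, 462.0], [807.0, 464.0]]
1.8 [[29.0, 460.0], [793.0, 462.0]]
1.83 [[37.0, 459.0], [785.0, 461.0]]
```

View pics/wrist7.png

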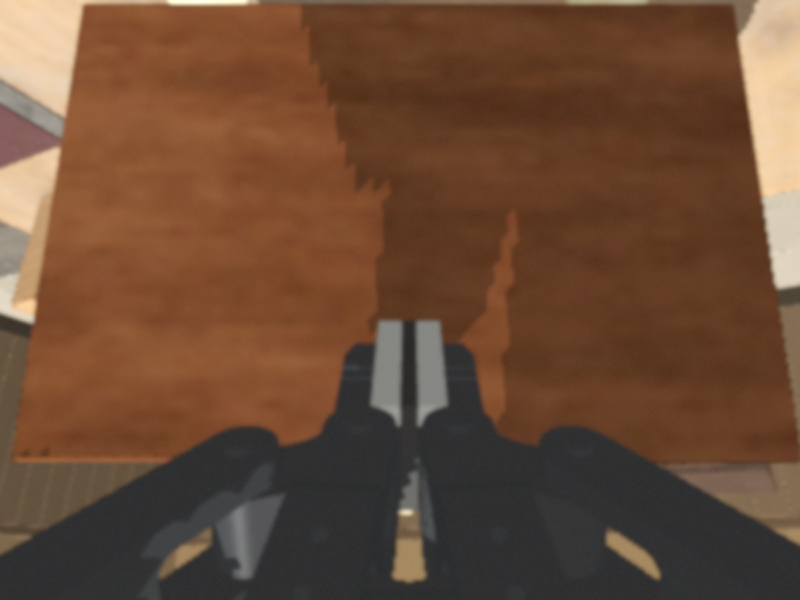

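>>> move_arm(
  steps=[
    [-1,-7,-13,1,0,0,0],
    [-1,-17,-32,5,0,0,0],
    [-1,-29,-55,10,0,0,0],
    [-1,-38,-71,12,0,0,0],
    [-1,-45,-75,14,-0.08,0.042,0],
  ],
)

```text
clock: 9.12
position: [527.9, 94.1, 172.1]
ee_rot: [-0.482, 0.808, 0.174, 0.291]
contact_force: [-0.5, -1.4, -1.4]
gripper_width: -0.1
```

>>> move_arm(
  steps=[
    [-1,-10,0,0,-0.087,0.046,0],
    [-1,-20,0,0,-0.174,0.092,0],
    [-1,-30,0,0,-0.26,0.138,0],
    [-1,-38,0,0,-0.347,0.184,0],
    [-1,-42,0,0,-0.434,0.23,0],
  ],
)

```text
clock: 9.53
position: [486.2, 100.1, 175.4]
ee_rot: [-0.515, 0.851, 0.05, 0.086]
contact_force: [-0.2, -0.5, -0.9]
gripper_width: -0.6
```

>>> move_arm(
  steps=[
    [-1,0,0,-5,-0.08,0.042,0],
    [-1,0,0,-15,-0.16,0.085,0],
    [-1,0,0,-25,-0.18,0.095,0],
    [-1,0,0,-30,-0.18,0.095,0],
    [-1,0,0,-30,-0.18,0.095,0],
  ],
)

```text
clock: 9.95
position: [485.7, 99.7, 142.5]
ee_rot: [-0.517, 0.856, 0.001, -0.001]
contact_force: [0.1, -1.1, 0.1]
gripper_width: 0.1
```

```bash
python3 look.py 8 wrist side scene:200,80,460,275
python3 - <<'E'
from h import *
from bench import optics,nets
q=[538,109,1.085];c,s=np.cos(q[2]),np.sin(q[2])
for n in("wrist","scene","side"):
    p=optics.get_image(n)
    print(n,[(round(d["conf"],2),d["uv"],onz(p,d["uv"],51).round(1)) for d in nets.tip_of("front_left_tea",p)][:3])
    if n!="side":
        X=[(q[0]+c*x-s*y,q[1]+s*x+c*y,z) for x,y,z in[(-41,6,51),(-41,78,51),(-23,78,51),(-23,6,51),(-32,42,51),(-57,90,62),(-57,-90,62),(63,90,62)]]; print(proj(p,X).round().tolist())
E
```

```text
t 9.95 pos [485.7  99.7 142.5] box [np.float64(-32.6), np.float64(41.9), np.float64(142.5)] F [ 0.1 -1.1  0.1] j [ 0.53  0.26 -0.43 -0.   -0.89 -1.01]
z [-0.003 -0.    -1.   ] tilt 0.1
wrist [(0.95, [34.4, 83.7], array([597.4, -77.1,  51. ])), (0.86, [323.2, 242.0], array([486.8,  98. ,  51. ]))]
[[275.0, 232.0], [377.0, 232.0], [376.0, 256.0], [276.0, 256.0], [326.0, 244.0], [399.0, 214.0], [126.0, 213.0], [388.0, 367.0]]
scene [(0.98, [364.9, 174.5], array([593.9, -69.7,  51. ])), (0.86, [356.4, 238.1], array([488.5,  99.6,  51. ])), (0.67, [252.5, 300.2], array([519.7, 314.2,  51. ]))]
[[353.0, 225.0], [372.0, 251.0], [362.0, 253.0], [344.0, 228.0], [357.0, 239.0], [384.0, 248.0], [340.0, 189.0], [316.0, 267.0]]
side [(0.66, [325.7, 262.1], array([488.5, 109.1,  51. ])), (0.32, [366.9, 309.5], array([433.3, 286.5,  51. ]))]
```

View pics/wrist8.png

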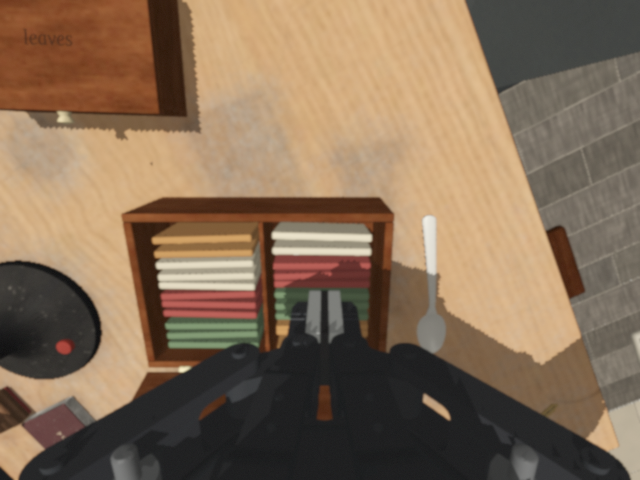

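View pics/side8.png

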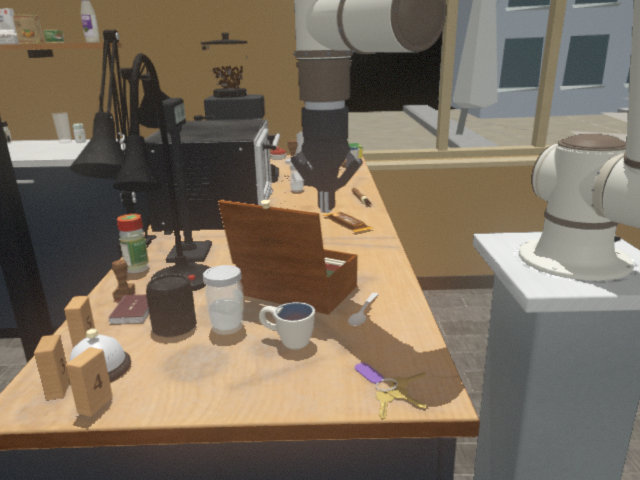

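View pics/scene8.png

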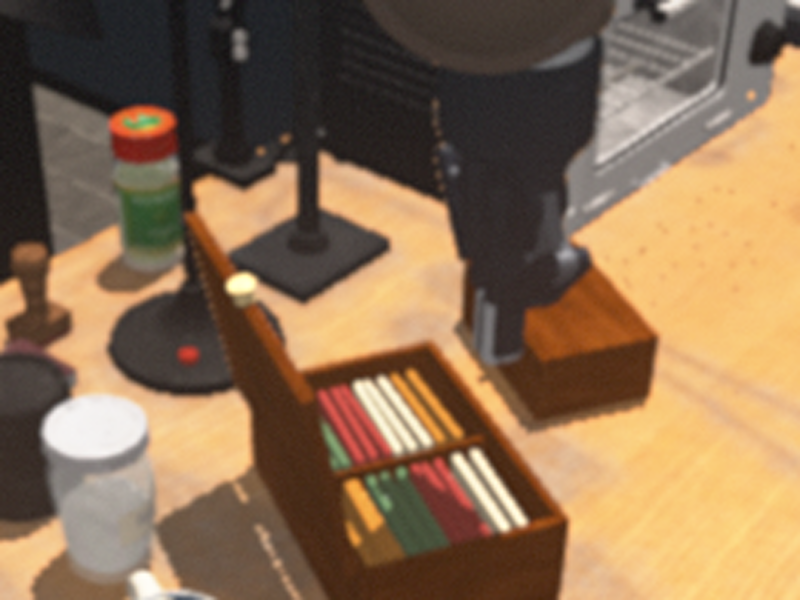

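>>> move_arm(
  steps=[
    [-1,0,0,-14,0,0,0],
    [-1,0.5,-0.5,-28,0,0,0],
    [-1,1,-1,-42,0,0,0],
    [-1,1,-1.5,-54,0,0,0],
    [-1,1,-1.5,-54,0,0,0],
  ],
)

```text
clock: 10.82
position: [486.5, 97.8, 88.3]
ee_rot: [-0.517, 0.856, 0.0, -0.002]
contact_force: [-0.2, -0.4, -0.2]
gripper_width: 0.0
```

```bash
python3 look.py 9 wrist scene:240,120,440,270 side:190,150,410,315
```

```text
t 10.8167 pos [486.5  97.8  88.3] box [np.float64(-33.9), np.float64(40.3), np.float64(88.3)] F [-0.2 -0.4 -0.2] j [ 0.53  0.33 -0.49 -0.   -0.75 -1.01]
z [-0.003 -0.002 -1.   ] tilt 0.2
```

View pics/scene9.png

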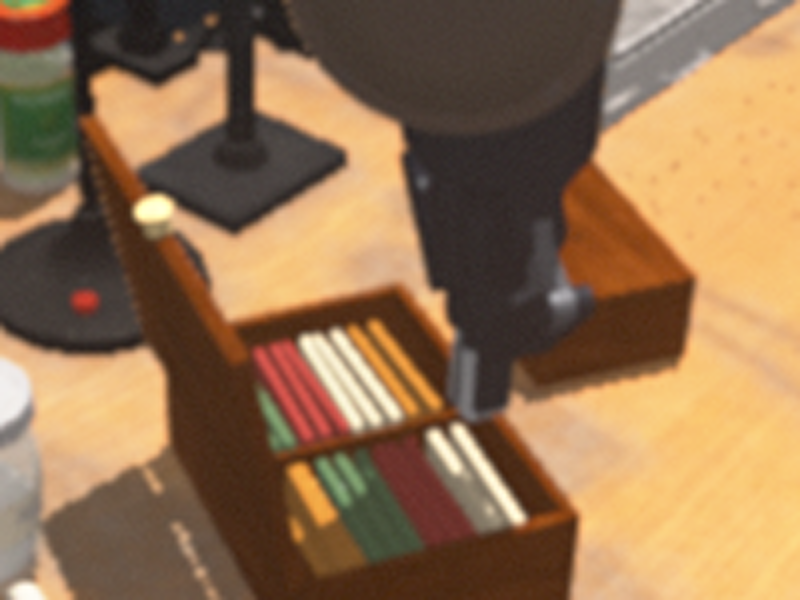

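View pics/wrist9.png

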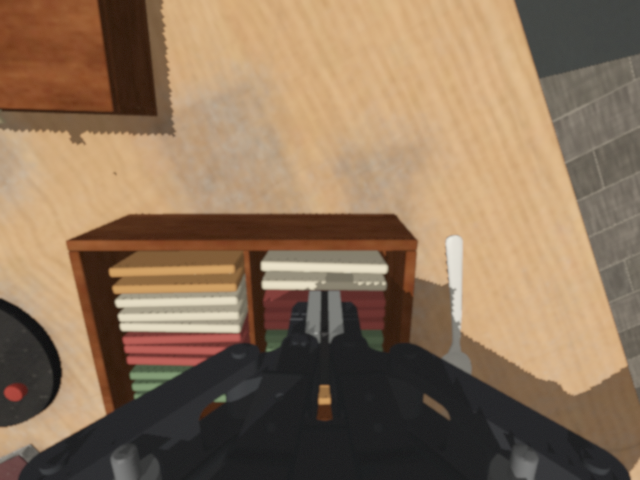

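View pics/side9.png

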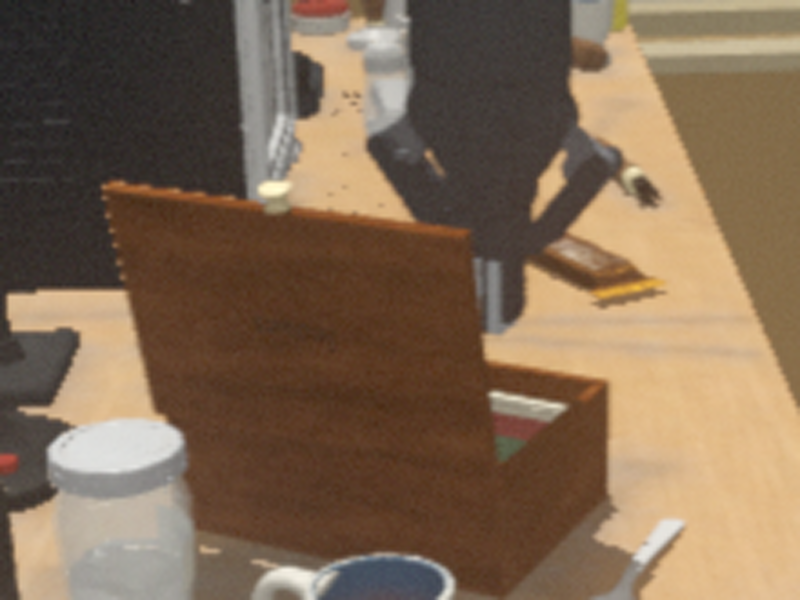

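Run:
```python
from h import *
from bench import optics,nets
p=optics.get_image("wrist");q=[538,109,1.085];c,s=np.cos(q[2]),np.sin(q[2])
def b(w): d=w-np.array([q[0],q[1],0]); return np.round([c*d[0]+s*d[1],-s*d[0]+c*d[1]],1)
for v in(250,256,262,273,289): print(v,b(onz(p,(324.5,v),51)))
for u in(263,386): print(u,b(onz(p,(u,280),51)))
for v in(240,248): print("rim",v,b(onz(p,(300,v),62)))
for u in(69,416):print("rim corner",b(onz(p,(u,240),62)))
print([(d["conf"],d["uv"],b(onz(p,d["uv"],51))) for d in nets.tip_of("front_left_tea",p)][:3])
cv2.imwrite("pics/w9c.png",cv2.resize(p["frame"][230:310,240:420],None,fx=4.4,fy=4.4,interpolation=cv2.INTER_CUBIC))
```

```text
250 [-46.3  39.3]
256 [-42.8  39.3]
262 [-39.2  39.3]
273 [-32.5  39.3]
289 [-22.6  39.4]
263 [-28.1   4.3]
386 [-28.3  74.4]
rim 240 [-55.5  26.6]
rim 248 [-51.2  26.6]
rim corner [-55.1 -92.6]
rim corner [-55.7  86.4]
[(0.62, [325.7, 268.9], array([-35.,  40.]))]
```

View pics/w9c.png

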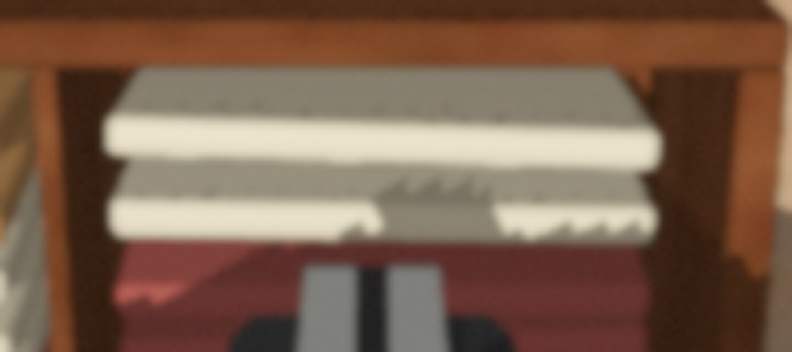

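The fingertips are over the pair's middle: image gives (-34, 39) against the TCP at (-34, 40) in the box frame. Now I hold.

>>> move_arm(
  steps=[
    [-1,0,0,0,0,0,0],
    [-1,0,0,0,0,0,0],
    [-1,0,0,0,0,0,0],
    [-1,0,0,0,0,0,0],
    [-1,0,0,0,0,0,0],
  ],
)

```text
clock: 11.48
position: [488.1, 98.7, 90.4]
ee_rot: [-0.517, 0.856, -0.0, 0.001]
contact_force: [-0.4, -0.3, -0.2]
gripper_width: 0.2
```

>>> move_arm(
  steps=[
    [-1,0,0,0,0,0,0],
    [-1,0,0,0,0,0,0],
    [-1,0,0,0,0,0,0],
    [-1,0,0,0,0,0,0],
    [-1,0,0,0,0,0,0],
  ],
)

```text
clock: 11.9
position: [488.0, 98.6, 90.3]
ee_rot: [-0.517, 0.856, -0.0, 0.0]
contact_force: [-1.2, 0.2, 0.8]
gripper_width: -0.2
```

>>> move_arm(
  steps=[
    [-1,0,0,0,0,0,0],
    [-1,0,0,0,0,0,0],
    [-1,0,0,0,0,0,0],
    [-1,0,0,0,0,0,0],
    [-1,0,0,0,0,0,0],
  ],
)

```text
clock: 12.32
position: [488.1, 98.6, 90.3]
ee_rot: [-0.517, 0.856, -0.0, 0.0]
contact_force: [0.0, -0.5, 0.6]
gripper_width: -0.4
```

>>> move_arm(
  steps=[
    [-1,0,0,0,0,0,0],
    [-1,0,0,0,0,0,0],
    [-1,0,0,0,0,0,0],
    [-1,0,0,0,0,0,0],
    [-1,0,0,0,0,0,0],
  ],
)

```text
clock: 12.73
position: [488.1, 98.6, 90.3]
ee_rot: [-0.517, 0.856, -0.0, 0.0]
contact_force: [0.1, -0.0, -0.4]
gripper_width: 0.5
```

>>> move_arm(
  steps=[
    [-1,0,0,0,0,0,0],
    [-1,0,0,0,0,0,0],
    [-1,0,0,0,0,0,0],
    [-1,0,0,0,0,0,0],
    [-1,0,0,0,0,0,0],
  ],
)

```text
clock: 13.15
position: [488.0, 98.6, 90.3]
ee_rot: [-0.517, 0.856, -0.0, 0.0]
contact_force: [0.2, 0.2, -0.1]
gripper_width: -0.1
```

>>> move_arm(
  steps=[
    [-1,0,0,0,0,0,0],
    [-1,0,0,0,0,0,0],
    [-1,0,0,0,0,0,0],
    [-1,0,0,0,0,0,0],
    [-1,0,0,0,0,0,0],
  ],
)

```text
clock: 13.57
position: [488.1, 98.6, 90.3]
ee_rot: [-0.517, 0.856, -0.0, 0.0]
contact_force: [0.3, 0.6, -0.1]
gripper_width: 0.2
```

```bash
python3 look.py 10 side
python3 - <<'E'
from bench import workorder
print(workorder.job_done())
E
```

```text
t 13.5667 pos [488.1  98.6  90.3] box [np.float64(-32.5), np.float64(39.3), np.float64(90.3)] F [ 0.3  0.6 -0.1] j [ 0.53  0.33 -0.49  0.   -0.75 -1.01]
z [ 0.001  0.    -1.   ] tilt 0.1
the job is handed in; nothing more can be done
None
```

View pics/side10.png

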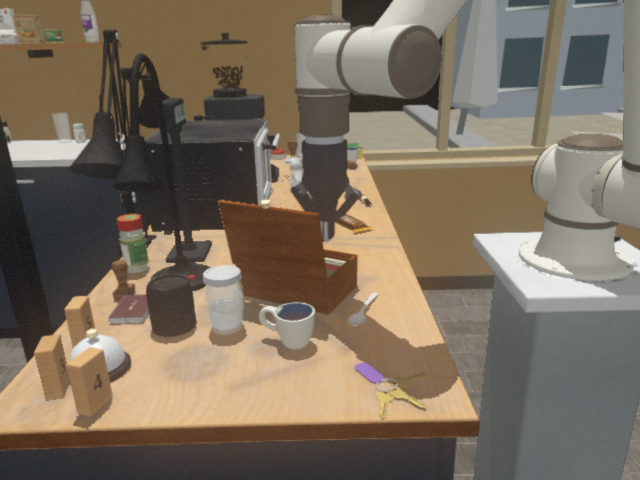

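The lid of the larger tea box is open and the fingertips are pointing at the front pair of the left-hand row. The job was handed in at about 13.6 s of the 54 s allowed.

- **Lid:** With the fingers shut and tilted 45°, I hooked the knob from below. I raised the lid along its arc and pushed it back to about 1.77 rad, estimated from the wrist picture. It stayed there after I let go. Contact forces read under about 2 N at the end of each move.
- **Pointing:** I then pointed straight down about 39 mm above the middle of the white pair. I held still for over 2.5 s and finished there.
- **Last checks:**
  - The fingertips stood within about 2 mm of the pair's middle as measured in the wrist picture.
  - The network's point for the pair agreed to within about 3 mm.
  - The force read near zero.
  - In the last side picture the lid is open, and the box, cup, jar and spoon stand where they were, judged by eye.
- **Disagreements:** The networks also marked the small box in some pictures. I ruled that out by size and position. The pair's position from the pictures differed from my box model by 2–3 mm, within the calibration tolerance.

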